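Move the charged battery packs to the analyser in order

TASK

Move the four battery packs from the charging docks into the battery analyser, keeping their order: the pack at the robot's left-hand end of the charger goes into the pocket next to the analyser's orange display head, the next pack into the next pocket, and so on along the row. Lower each pack upright to the bottom of its pocket without dropping it, and leave the multimeter, screwdriver and tape roll where they lie.

Things in the scene. Friction and masses are not known exactly. Their poses are not given: they have to be found in the camera images.
- pack_red: Loose battery pack, upright block 52 mm (its x) by 26 mm (its y, the way to grip it) by 85 mm tall, 0.17 to 0.27 kg, dark grey with a red cap over its top 25 mm. Origin: centre of the underside, z up. It stands in its charging dock; either way round is right.
- pack_blue: Loose battery pack, upright block 52 mm (its x) by 26 mm (its y, the way to grip it) by 85 mm tall, 0.17 to 0.27 kg, dark grey with a blue cap over its top 25 mm. Origin: centre of the underside, z up. It stands in its charging dock; either way round is right.
- pack_yellow: Loose battery pack, upright block 52 mm (its x) by 26 mm (its y, the way to grip it) by 85 mm tall, 0.17 to 0.27 kg, dark grey with a yellow cap over its top 25 mm. Origin: centre of the underside, z up. It stands in its charging dock; either way round is right.
- pack_white: Loose battery pack, upright block 52 mm (its x) by 26 mm (its y, the way to grip it) by 85 mm tall, 0.17 to 0.27 kg, dark grey with a white cap over its top 25 mm. Origin: centre of the underside, z up. It stands in its charging dock; either way round is right.
- dock_red: Fixed black charging dock with a red tag on its rim, 84 (x) by 62 (y) by 46 mm; the red pack stands in it at the start. Origin: centre of the underside, which lies 10 mm above the bench; pocket centred on the origin, 62 (x) by 36 mm (y), floor 12 mm and rim 46 mm above the origin. The four docks stand side by side, 70 mm apart along their y axis, in any order of colours; +y is towards the robot's left.
- dock_blue: Fixed black charging dock with a blue tag on its rim, 84 (x) by 62 (y) by 46 mm; the blue pack stands in it at the start. Origin: centre of the underside, which lies 10 mm above the bench; pocket centred on the origin, 62 (x) by 36 mm (y), floor 12 mm and rim 46 mm above the origin. The four docks stand side by side, 70 mm apart along their y axis, in any order of colours; +y is towards the robot's left.
- dock_yellow: Fixed black charging dock with a yellow tag on its rim, 84 (x) by 62 (y) by 46 mm; the yellow pack stands in it at the start. Origin: centre of the underside, which lies 10 mm above the bench; pocket centred on the origin, 62 (x) by 36 mm (y), floor 12 mm and rim 46 mm above the origin. The four docks stand side by side, 70 mm apart along their y axis, in any order of colours; +y is towards the robot's left.
- dock_white: Fixed black charging dock with a white tag on its rim, 84 (x) by 62 (y) by 46 mm; the white pack stands in it at the start. Origin: centre of the underside, which lies 10 mm above the bench; pocket centred on the origin, 62 (x) by 36 mm (y), floor 12 mm and rim 46 mm above the origin. The four docks stand side by side, 70 mm apart along their y axis, in any order of colours; +y is towards the robot's left.
- analyser: Fixed grey battery analyser, 84 (x) by 280 (y) by 46 mm, origin at the centre of its underside, on the bench. Four open-topped pockets at y = -105, -35, 35 and 105 mm, x = 0, each 62 (x) by 36 mm (y), floor 12 mm and rim 46 mm above the origin; empty at the start. A pack goes in with its x along the analyser's x (either way round), 5 mm of play on each side.
- analyser_head: Fixed orange display head of the analyser with a dark screen, 84 (x) by 56 (y) by 46 mm high, origin at the centre of its underside. It is joined to one end of the analyser, at y = +170 or -170 mm in the analyser's frame; a plain grey cheek of the same size closes the other end.
- multimeter: Bystander: yellow hand-held multimeter lying flat, 170 by 82 by 38 mm, origin at the centre of its underside.
- screwdriver: Bystander: green-handled screwdriver, about 0.2 m long, lying on the bench.
- tape_roll: Bystander: roll of brown paper tape lying flat, 84 mm across, 19 mm high.
There are look-alikes about, which are no part of the job. What is shaped like the pack_blue but green or turquoise is not meant.

How it is judged:
By the outcome, as a careful person would: the job done as asked, in the order asked, and still so for the second after the job is handed in, with the robot touching nothing.
It also fails if it takes over 109 s, if anything falls off the work surface, if the arm or the gripper's body presses on something with over 40 N, if the wrist force passes 120 N, or if a joint passes its speed limit or range.

ROBOT

A 7-joint arm with a two-finger parallel gripper is mounted at the origin on the work surface. World frame = base frame: x ahead of the robot, y to its left, z up, the work surface at z = 0. Lengths are in mm, angles in rad, forces in N, time in s.
With the tool pointing down it reaches from about 400 to 875 mm from the base axis. Payload 4.4 kg.
Tool frame: the origin (TCP) lies midway between the tips of the shut fingers; the grasp point (between the pads) lies 19 mm behind it (ctrl.pinch_z is the distance from the TCP to the grasp point, in mm); z points along the fingers, y is the line along which they close (so a half turn about z gives the same grasp; the last joint's range is limited). The gripper opens to 85 mm and grips with 20 to 120 N. Pads are 22 mm wide; open, the fingers measure 114 mm over their backs; the gripper's body (76 mm by 85 mm) begins 54 mm behind the grasp point. The pads swing forward as they close: fully open they stand 13 mm farther back than shut.
Start: joints at [-0.066, 0.628, 0.038, 1.517, -0.027, 0.996, -0.02], TCP at [650.014, 0.027, 231.313] pointing down, gripper open.
Joint ranges: [-3.06, 3.06], [-0.37, 2.12], [-1.25, 1.32], [0.18, 2.47], [-1.1, 4.24], [0.23, 1.98], [-2.94, 2.94]. Speed limits (rad/s): [2.57, 2.57, 3.14, 3.14, 3.14, 3.14, 3.14].

INTERFACE

Orientations are given as [roll, pitch, yaw] about the fixed x, y, z axes, in that order (R = Rz(yaw) Ry(pitch) Rx(roll)).
In Python, from cell import read_state, cams, order, ctrl gives the robot as it stands.
- The arm moves only by the tool move_arm, never from a script. Its argument "targets" is text: rows parted by semicolons, each of 7 numbers parted by spaces: the gripper's target within -1 to 1 (fully open at 1, half-way at 0, shut at -1), then the shift along the tool's x, y, z in cm, then the turn, a rotation vector about the tool's x, y, z in degrees. A call has 1 to 5 rows; each row shifts and turns the commanded pose from where the row before left it, along the tool's axes as they then stand; what a row does not reach is not made up. A row lasts 1/12 s, in which the tool goes at most 41.7 mm and 7.16 degrees, less where a joint would pass 70% of its speed; a pose out of reach is approached as far as the arm can. A call with a gripper value outside its range is refused whole. The fingers move at their own pace and stop on an object; the grip force is fixed at half the most. Time passes only in rows, so rows that do not move let the fingers close. It gives the time, the measured TCP pose, the force, the opening and the grip force at its end, in the units of the state.
- read_state(): the state, without advancing time (a new reading comes with each control period).
- cams.get_image(name): name is "scene" or "side" or "wrist"; returns a dict with "color" (400x640x3 uint8, red, green, blue), "fovy" (degrees; the focal length in pixels is half the picture's height over the tangent of half this angle, whatever the lens; pixels are square), "cx", "cy" (the principal point, pixels), "k1" (the pictures are not rectified: a ray, as slopes to the right and down, at radius r is drawn at 1 + k1 r^2 times it, then the intrinsics apply), "rvec" (rotation vector, rad) and "tvec" (3), from world to camera coordinates, as OpenCV has them. Camera axes: x right, y down, z forward; pixel columns grow to the right and rows downward; lengths in mm; the calibration is good to about 2 mm. A picture is of the moment at which its call begins. There is no depth.
- order.finish_job(): hands the job in; it is judged then, once.
The state is a dict: "clock": time; "qpos": joint angles; "qd": joint speeds; "tau": joint torques, N m; "eef_pos": TCP position; "tool_rot": TCP orientation; "force": force on the tool from outside, world axes, zero at the start; "torque": the same for the moment, N m; "width": finger opening in mm; "gripper_force": force on a finger pad.
Only numpy, scipy, OpenCV 4.12 (cv2) and the standard library are available. Lean on these libraries where they do the work, as an engineer would, in place of code of your own. Each camera call takes 0.05 s, during which the arm holds its last target. There are 200 camera calls.

## Working session

There is one attempt and no reset: what is moved stays moved. The work goes in short steps, Python scripts to look and compute and a tool call to move; the robot and the scene stay as the last step left them, time stands still between calls to the robot, and variables do not carry over. Pictures are saved under pics/ and viewed, at most 14 in all, crops included, and the job is handed in when it is done.

Besides the shell and the picture viewer there is one more tool, called after "Emit:" as name(argument=value, ...) on one line, values as JSON. move_arm: Moves the arm, as the interface text tells. Its arguments: {"type":"object","properties":{"targets":{"type":"string"}},"required":["targets"]}

```bash
ls; mkdir -p pics; python3 - <<'E'
from cell import read_state,cams,order,ctrl
import cv2
print(read_state())
for n in ("scene","side"):
    im=cams.get_image(n); cv2.imwrite(f"pics/{n}0.png",im["color"][:,:,::-1]); print(n,{k:v for k,v in im.items() if k!="color"})
E
```

```text
pics
{'clock': 0.0, 'qpos': array([-0.06579169,  0.6293309 ,  0.03841196,  1.51836669, -0.02703057,
        0.99629564, -0.01999713]), 'qd': array([-1.13684349e-03,  6.53590265e-05,  1.11527787e-05, -1.49749630e-04,
       -5.21389432e-04,  3.72942015e-04,  8.58737240e-06]), 'tau': array([-1.11932164e-03, -5.63405585e+01,  1.22606792e+00, -1.93450052e+01,
        1.09587883e-02,  1.05136272e-02, -8.84369996e-06]), 'eef_pos': array([6.49377316e+02, 5.02486526e-02, 2.30398819e+02]), 'tool_rot': array([-3.13970854e+00, -1.91972869e-05,  1.57079853e+00]), 'force': array([-0.68405832, -0.21958257,  0.43306566]), 'torque': array([-0.04674126,  0.03718039, -0.05126095]), 'gripper_force': 0.0, 'width': 85.61804679920095}
scene {'fovy': 51.42144432560257, 'cx': 317.8444373915242, 'cy': 200.32672411478796, 'k1': 0.010823200241657347, 'rvec': array([ 1.4551167 ,  1.95026959, -0.92002842]), 'tvec': array([ 138.15152407, -290.4378942 , 1749.14425459])}
side {'fovy': 47.05088102076059, 'cx': 323.94757876002836, 'cy': 197.35249516474542, 'k1': 0.024847423638426187, 'rvec': array([ 2.08942705, -0.82754112,  0.40644506]), 'tvec': array([-410.87457813,  267.52673639, 1120.47198804])}
```

View pics/scene0.png

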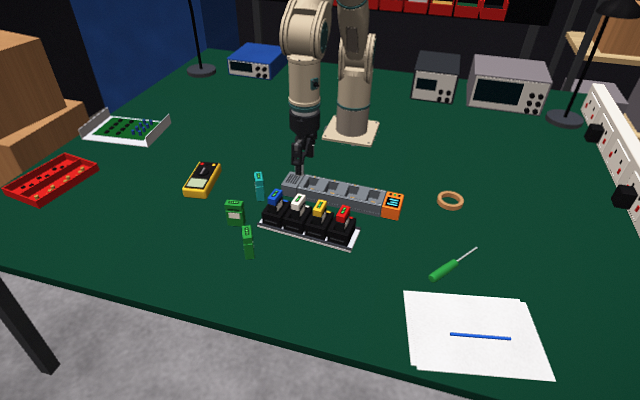

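View pics/side0.png

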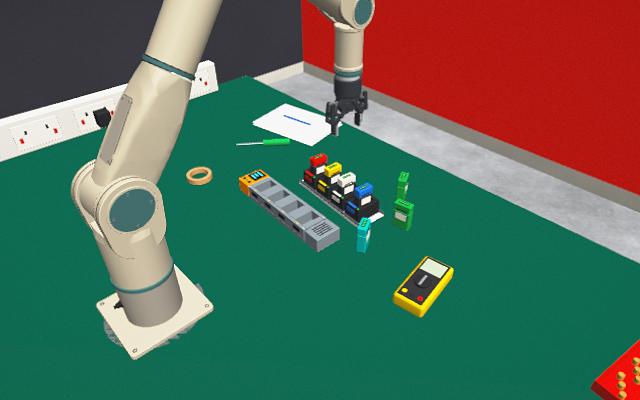

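The scene view (camera facing the robot) shows the packs blue (274,198), white (298,202), yellow (319,207) and red (343,213) in the docks. The analyser is behind them, with its orange head at (393,204) on the red side. The side view agrees: red (318,160) to blue (364,190), head at (254,180). Next come enlarged crops and the wrist picture.

```bash
cat > h.py <<'E'
import numpy as np,cv2
from cell import read_state,cams
def cam(n):
    im=cams.get_image(n); f=200/np.tan(np.radians(im["fovy"])/2)
    im["K"]=np.array([[f,0,im["cx"]],[0,f,im["cy"]],[0,0,1]]); im["D"]=np.array([im["k1"],0,0,0.]); im["R"]=cv2.Rodrigues(im["rvec"])[0]; return im
def onplane(im,uv,z):
    p=cv2.undistortPoints(np.float64(uv).reshape(-1,1,2),im["K"],im["D"]).reshape(-1,2)
    d=np.c_[p,np.ones(len(p))]@im["R"]; c=-im["R"].T@im["tvec"]
    return c+d*((z-c[2])/d[:,2])[:,None]
def proj(im,P): return cv2.projectPoints(np.float64(P).reshape(-1,1,3),im["rvec"],im["tvec"],im["K"],im["D"])[0].reshape(-1,2)
E
python3 - <<'E'
from h import *
a=cam("scene");b=cam("side");w=cam("wrist")
cv2.imwrite("pics/w0.png",w["color"][:,:,::-1])
A=cv2.resize(a["color"][160:260,240:420],None,fx=4.4,fy=4.4,interpolation=2)[:,:,::-1]
B=cv2.resize(b["color"][140:260,230:410],None,fx=4.4,fy=4.4,interpolation=2)[:,:,::-1]
cv2.imwrite("pics/a1.png",A);cv2.imwrite("pics/b1.png",B)
for im,n,uv in ((a,"scene",[[274,198],[298,202],[319,207],[343,213]]),(b,"side",[[364,190],[347,181],[333,171],[318,160]])): print(n,onplane(im,uv,107).round())
print(onplane(a,[[393,204]],46),onplane(b,[[254,180]],46), -w["R"].T@w["tvec"], w["R"], w["fovy"])
E
```

```text
scene [[644. -94. 107.]
 [641. -21. 107.]
 [645.  43. 107.]
 [650. 115. 107.]]
side [[ 613. -115.  107.]
 [ 610.  -50.  107.]
 [ 617.   17.  107.]
 [ 626.   94.  107.]]
[[490.40058324 241.44406759  46.        ]] [[460.931638   218.85146901  46.        ]] [649.19943311  81.98530577 373.15876092] [[ 9.99999190e-01  7.22523191e-04 -1.04748510e-03]
 [ 1.01660862e-03 -9.48716369e-01  3.16126901e-01]
 [-7.65357242e-04 -3.16127710e-01 -9.48716336e-01]] 71.12051091280152
```

View pics/w0.png

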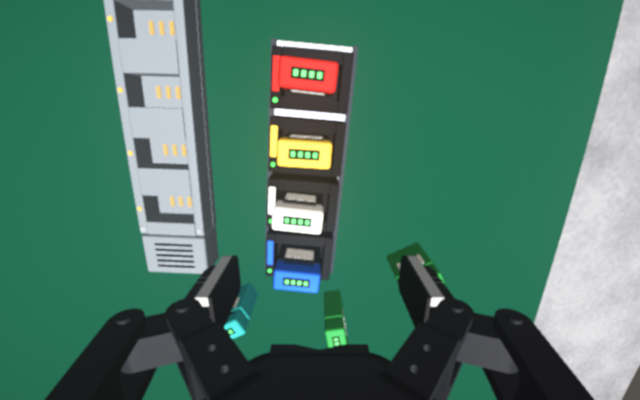

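View pics/a1.png

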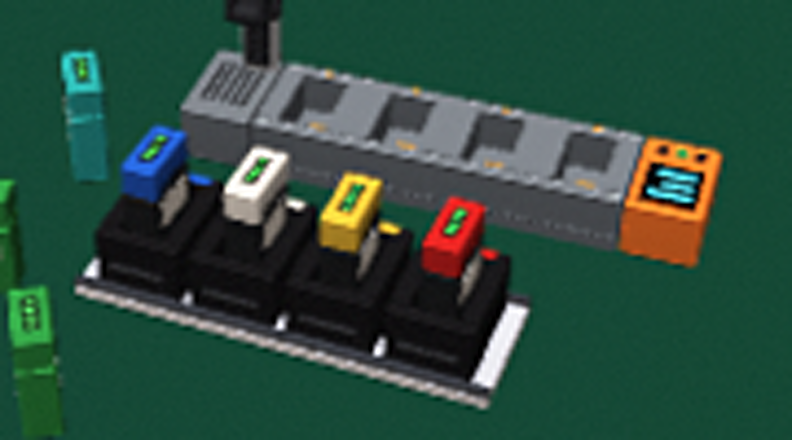

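View pics/b1.png

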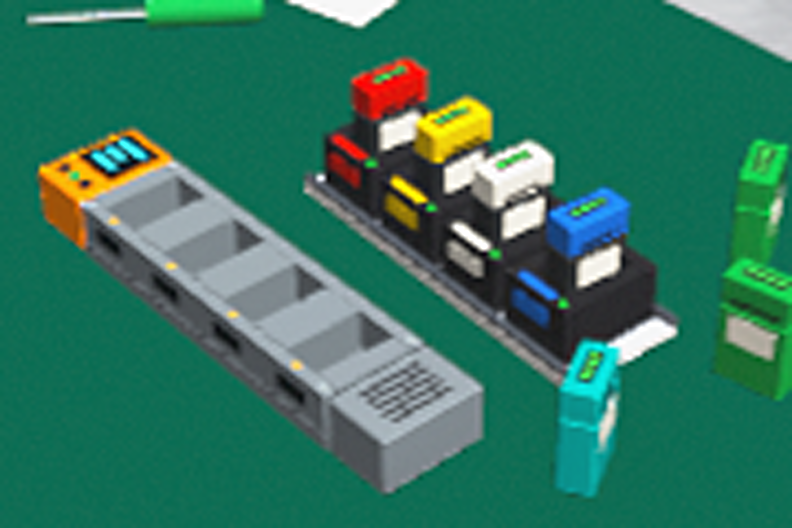

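The wrist view shows the caps well, from red (307,74) to blue (295,282), with four LEDs on each top. The analyser is cut off at left. I'll turn the tool 90° so the fingers close along y, then move over the analyser.

Emit:
move_arm(targets="0.1 0 0 0 0 0 7; 0.1 0 0 0 0 0 7; 0.1 0 0 0 0 0 7; 0.1 0 0 0 0 0 7; 0.1 0 0 0 0 0 7")

```text
clock: 0.67
eef_pos: [649.9, 0.1, 231.2]
tool_rot: [-3.141, 0.0, 0.954]
force: [-0.8, -0.3, -0.9]
width: 46.5
gripper_force: 0.0
```

Emit:
move_arm(targets="0.1 0 0 0 0 0 7; 0.1 0 0 0 0 0 7; 0.1 0 0 0 0 0 7; 0.1 0 0 0 0 0 7; 0.1 0 0 0 0 0 7")

```text
clock: 1.08
eef_pos: [649.9, 0.2, 231.2]
tool_rot: [-3.141, 0.0, 0.343]
force: [0.5, 0.1, -0.3]
width: 46.9
gripper_force: 0.0
```

Emit:
move_arm(targets="0.1 0 0 0 0 0 7; 0.1 0 0 0 0 0 7; 0.1 0 0 0 0 0 6; 0.1 -3 0 0 0 0 0; 0.1 -3 0 0 0 0 0")

```text
clock: 1.5
eef_pos: [589.9, 0.1, 230.4]
tool_rot: [3.141, 0.0, 0.0]
force: [-0.2, -0.1, 0.9]
width: 47.0
gripper_force: 0.0
```

Emit:
move_arm(targets="0.1 -3 0 0 0 0 0; 0.1 -3 0 0 0 0 0; 0.1 -3 -3 0 0 0 0; 0.1 0 -3 0 0 0 0; 0.1 0 0 0 0 0 0")

```text
clock: 1.92
eef_pos: [498.7, 66.2, 231.1]
tool_rot: [-3.137, 0.002, 0.008]
force: [0.3, 1.1, 1.6]
width: 47.3
gripper_force: 0.0
```

```bash
python3 - <<'E'
from h import *
w=cam("wrist"); cv2.imwrite("pics/w1.png",w["color"][:,:,::-1]); s=read_state(); print(s["eef_pos"],s["tool_rot"],s["width"],-w["R"].T@w["tvec"])
import pickle; pickle.dump(w,open("w1.pkl","wb"))
E
```

```text
[500.05589384  63.27202914 231.36177504] [-3.13938278e+00 -3.83644677e-05  6.17903659e-03] 47.16291084658919 [579.65113515  66.73826366 373.38224137]
```

View pics/w1.png

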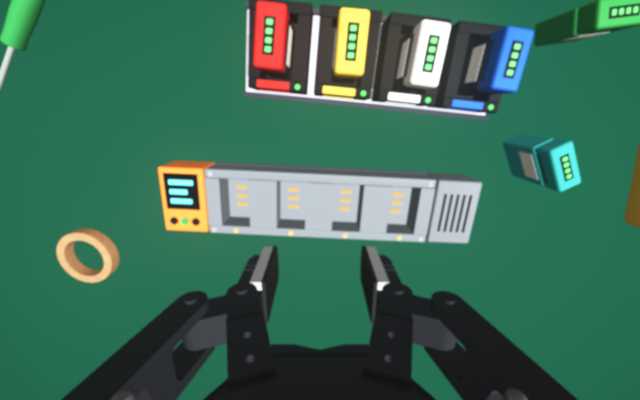

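The wrist view from above the analyser shows everything: head (186,198), the four pockets at (238–397, ~205), and the packs red (268,35), yellow (351,42), white (430,53), blue (512,60). I'll take an enlarged crop for corners and measure the LED centroids.

```bash
python3 - <<'E'
from h import *
import pickle; w=pickle.load(open("w1.pkl","rb")); c=w["color"]
A=cv2.resize(c[150:250,150:490],None,fx=2.35,fy=2.35,interpolation=2);B=cv2.resize(c[0:120,240:540],(799,320),interpolation=2)
cv2.imwrite("pics/crop1.png",np.vstack([A[:,:799],B])[:,:,::-1])
hsv=cv2.cvtColor(c,cv2.COLOR_RGB2HSV)
def leds(mask,boxes,z):
    for n,(u0,u1,v0,v1) in boxes.items():
        m=np.zeros_like(mask);m[v0:v1,u0:u1]=mask[v0:v1,u0:u1]
        k,l,st,ce=cv2.connectedComponentsWithStats(m)
        i=[j for j in range(1,k) if st[j,4]>6]
        p=np.mean([ce[j] for j in i],0) ; q=onplane(w,[ce[j] for j in i],z)
        print(n,[st[j,4] for j in i],p.round(1),q.mean(0).round(1),q[-1].round(1),"yaw",np.degrees(np.arctan2(*(q[0]-q[-1])[1::-1])).round(1))
g=cv2.inRange(hsv,(50,100,110),(75,255,255))
leds(g,{"red":(255,285,10,62),"yel":(335,370,15,70),"whi":(418,444,25,82),"blu":(498,528,30,85)},107)
o=cv2.inRange(hsv,(5,150,100),(18,255,255)); k,l,st,ce=cv2.connectedComponentsWithStats(o); j=1+np.argmax(st[1:,4]); print("orange",st[j])
y=cv2.inRange(hsv,(10,60,150),(28,255,255)); k,l,st,ce=cv2.connectedComponentsWithStats(y)
for j in range(1,k):
    if 200<ce[j][0]<440 and ce[j][1]>170: print(ce[j].round(1),st[j,4],onplane(w,[ce[j]],46).round(1)[0,:2],onplane(w,[ce[j]],12).round(1)[0,:2])
E
```

```text
red [np.int32(41), np.int32(38), np.int32(41), np.int32(40)] [268.3  35. ] [639.  111.6 107. ] [628.6 112.6 107. ] yaw -6.1
yel [np.int32(42), np.int32(38), np.int32(36), np.int32(33)] [351.8  41.2] [634.8  40.6 107. ] [624.2  41.2 107. ] yaw -2.9
whi [np.int32(27), np.int32(29), np.int32(29), np.int32(29)] [430.5  53.4] [626.4 -27.6 107. ] [616.1 -26.4 107. ] yaw -6.9
blu [np.int32(35), np.int32(37), np.int32(39), np.int32(29)] [513.2  59.1] [ 623.8 -101.2  107. ] [ 613.3 -100.   107. ] yaw -6.8
orange [158 161  56  71 463]
[241.5 186.5] 38 [489. 162.] [479.6 171.9]
[293.3 188.8] 33 [486.6  98.9] [477.  102.3]
[345.4 191.5] 37 [483.9  35.5] [473.9  32.3]
[397.  193.7] 34 [481.6 -27.8] [471.4 -37.6]
[241.7 195.1] 32 [478.  162.6] [467.4 172.6]
[293.4 197.5] 37 [475.6  99. ] [464.8 102.4]
[344.4 199.7] 33 [473.3  36.3] [462.2  33.1]
[396.  202.4] 38 [470.4 -27.6] [459.  -37.4]
[242.2 203.4] 38 [467.2 162.8] [455.5 172.8]
[292.8 205.7] 33 [464.9  99.9] [452.9 103.4]
[344.5 208.2] 32 [462.2  35.8] [450.   32.5]
[394.6 210.5] 37 [459.7 -26.9] [447.3 -36.7]
[235.6 230.1] 17 [430.9 174.3] [415.5 185.4]
[290.4 232.9] 17 [427.9 103.9] [412.1 107.7]
[344.6 235.2] 16 [425.3  34.2] [409.2  30.8]
[398.9 237.8] 18 [422.3 -36.1] [406.  -46.8]
```

View pics/crop1.png

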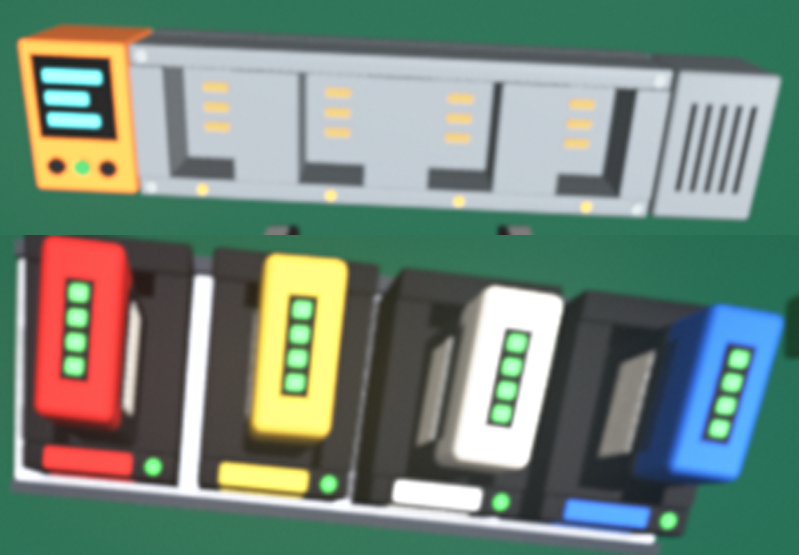

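```bash
python3 - <<'E'
from h import *
import pickle; w=pickle.load(open("w1.pkl","rb"))
# analyser outline, top plane 46
f=lambda p:[[150+u/2.35,150+v/2.35] for u,v in p]
P=onplane(w,f([(18,40),(37,190),(138,193),(131,44),(654,214),(671,72),(748,218),(780,77)]),46)[:,:2]
th=np.radians(-2.3); R=np.array([[np.cos(th),-np.sin(th)],[np.sin(th),np.cos(th)]])
C=np.array([467.4,172.5])-R@[0,105]; print("analyser",C, "local:",((P-C)@R).round(1).tolist())
# packs from first wrist picture
w0=dict(w); w0["color"]=cv2.imread("pics/w0.png")[:,:,::-1]
w0["R"]=np.array([[9.99999190e-01,7.22523191e-04,-1.04748510e-03],[1.01660862e-03,-9.48716369e-01,3.16126901e-01],[-7.65357242e-04,-3.16127710e-01,-9.48716336e-01]])
w0["tvec"]=-w0["R"]@[649.19943311,81.98530577,373.15876092]
for w_,B in ((w0,{"red":(288,325,60,88),"yel":(285,322,140,168),"whi":(280,315,208,232),"blu":(278,312,270,294)}),(w,{"red":(255,285,10,62),"yel":(335,370,15,70),"whi":(418,444,25,82),"blu":(498,528,30,85)})):
  g=cv2.inRange(cv2.cvtColor(w_["color"].copy(),cv2.COLOR_RGB2HSV),(50,100,110),(75,255,255))
  for n,(u0,u1,v0,v1) in B.items():
    m=np.zeros_like(g);m[v0:v1,u0:u1]=g[v0:v1,u0:u1]
    k,l,st,ce=cv2.connectedComponentsWithStats(m); q=onplane(w_,[ce[j] for j in range(1,k) if st[j,4]>6],107)[:,:2]
    q=q[np.argsort(q[:,0])]; d=q[-1]-q[0]; print(n,len(q),q.mean(0).round(1),"yaw",np.degrees(np.arctan2(d[1],d[0])).round(1))
E
```

```text
analyser [463.18616178  67.58458851] local: [[41.4, 196.0], [-42.5, 196.7], [-41.2, 140.4], [42.0, 137.5], [-39.5, -144.2], [41.0, -139.0], [-39.6, -197.5], [41.4, -196.5]]
red 4 [638.3 111.8] yaw -6.0
yel 1 [634.2  41.2] yaw 0.0
whi 1 [625.6 -27.1] yaw 0.0
blu 1 [ 623.  -100.5] yaw 0.0
red 4 [639.  111.6] yaw -6.1
yel 4 [634.8  40.6] yaw -2.9
whi 4 [626.4 -27.6] yaw -6.9
blu 4 [ 623.8 -101.2] yaw -6.8
```

Both wrist views agree within 1 mm. Analyser centre is (463.2, 67.4) with yaw −2.3°, and its outline checks to ±2 mm. Now over the red pack at (638.7, 111.7), yaw −6°.

Emit:
move_arm(targets="0.1 3.5 -1.3 0 0 0 0; 0.1 3.5 -1.3 0 0 0 0; 0.1 3.5 -1.3 0 0 0 0; 0.1 3.37 -1.27 0 0 0 0; 0.1 0 0 2 0 0 6")

```text
clock: 2.38
eef_pos: [649.3, 113.9, 214.6]
tool_rot: [-3.138, -0.015, -0.102]
force: [1.3, -0.4, 0.9]
width: 47.1
gripper_force: 0.0
```

Emit:
move_arm(targets="0.1 0 0 4 0 0 0; 0.1 0 0 2.5 0 0 0; 0.1 0 0 0 0 0 0; 0.1 0 0 0 0 0 0")

```text
clock: 2.72
eef_pos: [638.9, 110.2, 145.3]
tool_rot: [3.14, 0.002, -0.106]
force: [1.4, 0.7, -0.1]
width: 46.6
gripper_force: 0.0
```

```bash
cat > go.py <<'E'
import sys,numpy as np
from scipy.spatial.transform import Rotation as Ro
from cell import read_state
s=read_state(); p=s["eef_pos"]; r=Ro.from_euler("xyz",s["tool_rot"])
x,y,z,a=map(float,sys.argv[1:5]); t=Ro.from_euler("xyz",[np.pi,0,np.radians(a)])
print("pos",p.round(1),"rpy",np.degrees(s["tool_rot"]).round(2),"w",s["width"].round(1),"F",s["force"].round(1),"t",s["clock"])
print("tool shift cm",(r.inv().apply(np.array([x,y,z])-p)/10).round(2),"turn deg",np.degrees((r.inv()*t).as_rotvec()).round(1))
E
python3 go.py 638.7 111.7 68 -6; python3 - <<'E'
from h import *
cv2.imwrite("pics/w2.png",cam("wrist")["color"][:,:,::-1])
E
```

```text
Traceback (most recent call last):
  File "go.py", line 6, in <module>
    print("pos",p.round(1),"rpy",np.degrees(s["tool_rot"]).round(2),"w",s["width"].round(1),"F",s["force"].round(1),"t",s["clock"])
                                                                        ^^^^^^^^^^^^^^^^
AttributeError: 'float' object has no attribute 'round'
```

View pics/w2.png

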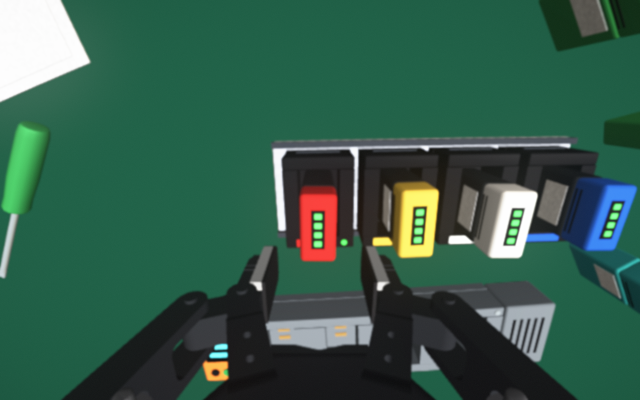

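The red cap at (318,230) is centred between the fingertips (265 and 373). I'll descend 77 mm and close.

Emit:
move_arm(targets="0.1 0 0 2 0 0 0; 0.1 0 0 2 0 0 0; 0.1 0 0 2 0 0 0; 0.1 0 0 1.7 0 0 0; 0.1 0 0 0 0 0 0")

```text
clock: 3.18
eef_pos: [638.9, 111.0, 68.7]
tool_rot: [3.141, 0.001, -0.105]
force: [0.4, 0.0, -0.4]
width: 47.1
gripper_force: 0.0
```

Emit:
move_arm(targets="-1 0 0 0 0 0 0; -1 0 0 0 0 0 0; -1 0 0 0 0 0 0; -1 0 0 0 0 0 0; -1 0 0 0 0 0 0")

```text
clock: 3.6
eef_pos: [641.3, 111.0, 71.9]
tool_rot: [-3.141, -0.005, -0.105]
force: [-0.1, -0.1, 6.7]
width: 25.3
gripper_force: 59.7
```

```bash
sed -i 's/s\["width"\].round(1)/round(s["width"],1)/' go.py; python3 go.py 638.7 111.7 68 -6; python3 -c "
from h import *
cv2.imwrite('pics/s3.png',cv2.resize(cam('side')['color'][120:240,230:410],None,fx=4.4,fy=4.4)[:,:,::-1])"
```

```text
pos [641.3 111.   71.9] rpy [-179.95   -0.27   -6.01] w 25.3 F [-0.1 -0.1  6.7] t 3.6
tool shift cm [-0.27 -0.04  0.39] turn deg [-0.1 -0.3 -0. ]
```

View pics/s3.png

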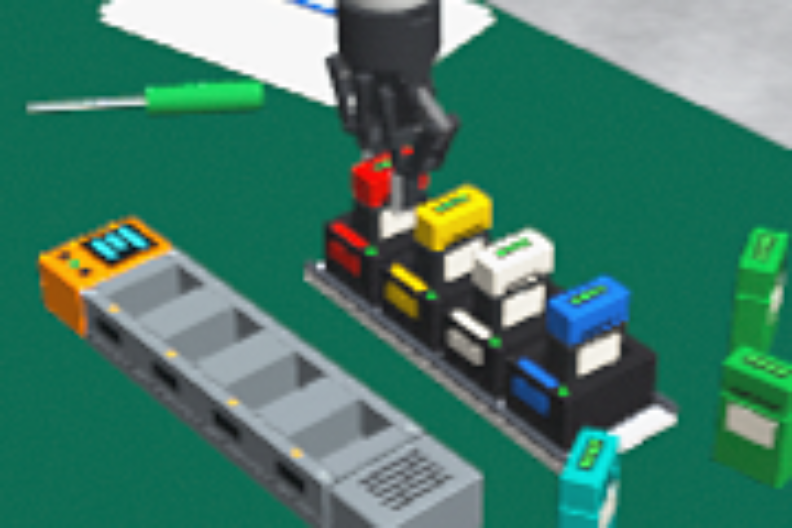

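Gripped: width 25.3 mm, 60 N; the side crop shows the fingers on the red cap. The arm yielded about 3 mm upwards as the pads swung. Lift, then measure where the pack sits in the grip.

Emit:
move_arm(targets="-1 0 0 -2 0 0 0; -1 0 0 -3.5 0 0 0; -1 0 0 -3.5 0 0 0; -1 0 0 -3.5 0 0 -3.7; -1 0 0 0 0 0 0")

```text
clock: 4.07
eef_pos: [643.9, 111.0, 202.5]
tool_rot: [-3.139, -0.013, -0.038]
force: [1.1, -0.4, -1.3]
width: 25.1
gripper_force: 60.4
```

```bash
cat > held.py <<'E'
from h import *
w=cam("wrist"); s=read_state(); g=cv2.inRange(cv2.cvtColor(w["color"].copy(),cv2.COLOR_RGB2HSV),(50,100,110),(75,255,255))
m=np.zeros_like(g); m[120:400,270:370]=g[120:400,270:370]
k,l,st,ce=cv2.connectedComponentsWithStats(m); c=[ce[j] for j in range(1,k) if st[j,4]>6]
print(len(c),np.round(c,1).tolist())
q=onplane(w,c,s["eef_pos"][2]+35); print("tcp",s["eef_pos"].round(1),"led-tcp",(q.mean(0)-s["eef_pos"]).round(1),"clock",s["clock"])
cv2.imwrite("pics/held%d.png"%(s["clock"]*100),w["color"][:,:,::-1])
E
python3 held.py; python3 go.py 467.4 172.5 200 -2.3; ls pics
```

```text
4 [[319.0, 281.1], [319.1, 294.2], [319.0, 307.0], [319.0, 319.1]]
tcp [642.2 111.2 199.2] led-tcp [-4.2  0.6 35. ] clock 4.1167
pos [642.2 111.2 199.2] rpy [-179.88   -0.51   -2.29] w 25.2 F [ 0.  -0.2 -2.5] t 4.1167
tool shift cm [-17.71  -5.43  -0.22] turn deg [-0.1 -0.5  0. ]
a1.png
b1.png
crop1.png
held411.png
s3.png
scene0.png
side0.png
w0.png
w1.png
w2.png
```

The pack sits at TCP (−4.2, +0.6) mm, so I aim the TCP at (471.6, 171.9).

Emit:
move_arm(targets="-1 -2 -0.6 0 0 0 0; -1 -3.5 -1.1 0 0 0 0; -1 -3.5 -1.1 0 0 0 0; -1 -3.5 -1.1 0 0 0 0; -1 -3.3 -1 0 0 0 0")

```text
clock: 4.53
eef_pos: [480.1, 166.9, 193.2]
tool_rot: [3.141, 0.003, -0.041]
force: [-0.6, 0.1, -2.3]
width: 25.2
gripper_force: 60.3
```

Emit:
move_arm(targets="-1 -1.5 -0.45 0 0 0 0; -1 0 0 0 0 0 0; -1 0 0 0 0 0 0; -1 0 0 0 0 0 0; -1 0 0 0 0 0 0")

```text
clock: 4.95
eef_pos: [469.6, 171.0, 194.2]
tool_rot: [3.141, -0.001, -0.041]
force: [0.5, 0.1, -1.5]
width: 25.2
gripper_force: 60.2
```

```bash
python3 held.py; python3 go.py 471.6 171.9 62 -2.3
```

```text
10 [[279.6, 237.4], [352.6, 241.5], [319.3, 281.0], [319.0, 294.5], [319.1, 306.9], [319.0, 319.4], [289.1, 326.2], [349.0, 326.2], [310.1, 343.6], [328.0, 343.0]]
tcp [469.6 170.9 194.2] led-tcp [-4.7  1.1 35. ] clock 5.0
pos [469.6 170.9 194.2] rpy [ 1.7997e+02 -4.0000e-02 -2.3900e+00] w 25.1 F [ 0.5 -0.4 -2.1] t 5.0
tool shift cm [ 0.19 -0.11 13.22] turn deg [ 0.  -0.  -0.1]
```

Emit:
move_arm(targets="-1 0.2 -0.1 2.5 0 0 0; -1 0 0 3.5 0 0 0; -1 0 0 2.4 0 0 0; -1 0 0 0.8 0 0 0; -1 0 0 0 0 0 0")

```text
clock: 5.42
eef_pos: [469.8, 171.4, 100.5]
tool_rot: [3.14, 0.004, -0.042]
force: [-0.5, 0.0, -2.2]
width: 25.2
gripper_force: 60.0
```

```bash
python3 go.py 471.6 171.9 62 -2.3;  python3 - <<'E'
from h import *
a=cam("side")["color"][150:270,220:350];b=cam("scene")["color"][130:230,320:450]
cv2.imwrite("pics/p1.png",np.vstack([cv2.resize(x,(780,int(x.shape[0]*3)))if 0 else cv2.resize(x,None,fx=2.7,fy=2.7) for x in (a,b)])[:,:,::-1])
E
```

```text
pos [469.8 171.4 100.5] rpy [179.88   0.21  -2.38] w 25.2 F [-0.5  0.  -2.2] t 5.4167
tool shift cm [ 0.19 -0.06  3.85] turn deg [ 0.1  0.2 -0.1]
```

View pics/p1.png

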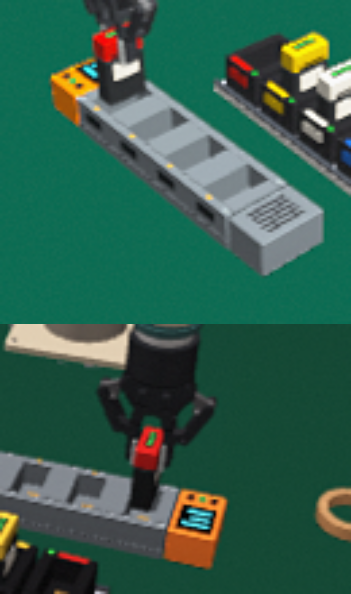

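Side (122,95) and scene (145,495) crops show the red pack upright over the pocket beside the head. I'll lower it in and watch the force.

Emit:
move_arm(targets="-1 0.15 0 1 0 0 0; -1 0 0 1 0 0 0; -1 0 0 1 0 0 0; -1 0 0 0.5 0 0 0; -1 0 0 0 0 0 0")

```text
clock: 5.93
eef_pos: [471.2, 172.2, 66.1]
tool_rot: [3.141, 0.002, -0.04]
force: [-0.1, 0.8, -2.2]
width: 25.3
gripper_force: 60.2
```

Emit:
move_arm(targets="-1 0 0 0.2 0 0 0; -1 0 0 0.2 0 0 0; -1 0 0 0 0 0 0")

```text
clock: 6.18
eef_pos: [472.1, 172.5, 63.2]
tool_rot: [-3.142, -0.0, -0.04]
force: [0.1, -0.1, -2.3]
width: 25.1
gripper_force: 60.2
```

Force still shows free weight (−2.3 N); a little more.

Emit:
move_arm(targets="-1 0 0 0.1 0 0 0; -1 0 0 0.1 0 0 0; -1 0 0 0 0 0 0; -1 0 0 0 0 0 0")

```text
clock: 6.52
eef_pos: [472.3, 172.5, 61.9]
tool_rot: [-3.141, -0.001, -0.04]
force: [-1.4, -0.5, 4.9]
width: 25.5
gripper_force: 60.9
```

Contact with the floor at the predicted height (61.9). Release, lift, and go over yellow (634.5, 40.9).

Emit:
move_arm(targets="0.1 0 0 0 0 0 0; 0.1 0 0 0 0 0 0; 0.1 0 0 0 0 0 0; 0.1 0 0 -1 0 0 0; 0.1 0 0 -3 0 0 0")

```text
clock: 6.93
eef_pos: [469.7, 171.7, 99.4]
tool_rot: [3.139, 0.006, -0.04]
force: [1.1, 0.6, 0.1]
width: 47.3
gripper_force: 0.0
```

Emit:
move_arm(targets="0.1 0 0 -4 0 0 0; 0.1 0 0 -4 0 0 0; 0.1 2 1.5 0 0 0 0; 0.1 3 2.2 0 0 0 0; 0.1 3 2.2 0 0 0 0")

```text
clock: 7.35
eef_pos: [550.4, 111.2, 183.2]
tool_rot: [-3.14, -0.002, -0.037]
force: [-1.0, 0.0, 0.1]
width: 47.0
gripper_force: 0.0
```

Emit:
move_arm(targets="0.1 3 2.2 0 0 0 0; 0.1 3 2.2 0 0 0 0; 0.1 2.75 2.2 0 0 0 0; 0.1 0 0 0 0 0 0.7; 0.1 0 0 0 0 0 0")

```text
clock: 7.77
eef_pos: [635.2, 38.1, 181.7]
tool_rot: [3.14, -0.001, -0.057]
force: [-1.2, -0.5, 0.1]
width: 46.8
gripper_force: 0.0
```

```bash
python3 go.py 634.5 40.9 68 -3;  python3 - <<'E'
from h import *
a=cam("side")["color"][150:270,220:400];b=cam("wrist")["color"]
cv2.imwrite("pics/p2.png",np.vstack([cv2.resize(a,(640,427)), b[200:]])[:600,:,::-1])
E
```

```text
pos [635.2  38.1 181.7] rpy [ 1.7991e+02 -4.0000e-02 -3.2500e+00] w 46.8 F [-1.2 -0.5  0.1] t 7.7667
tool shift cm [-0.1  -0.3  11.37] turn deg [ 0.1 -0.  -0.2]
```

View pics/p2.png

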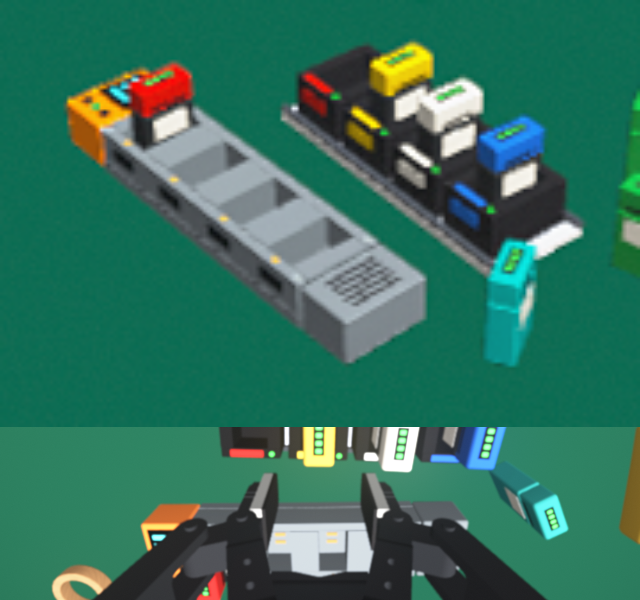

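Red stands upright in the pocket next to the head at (162,105). Yellow at (319,435) is in line with the fingers. Grip it.

Emit:
move_arm(targets="0.1 -0.1 -0.15 3 0 0 0; 0.1 0 0 3 0 0 0; 0.1 0 0 2.5 0 0 0; 0.1 0 0 1.7 0 0 0; 0.1 0 0 1.1 0 0 0")

```text
clock: 8.28
eef_pos: [631.1, 44.7, 66.4]
tool_rot: [-3.141, 0.004, -0.05]
force: [0.1, 0.2, 0.4]
width: 47.1
gripper_force: 0.0
```

Emit:
move_arm(targets="0.1 0 0 0 0 0 0; -1 0 0 0 0 0 0; -1 0 0 0 0 0 0; -1 0 0 0 0 0 0; -1 0 0 0 0 0 0")

```text
clock: 8.7
eef_pos: [634.2, 42.6, 69.6]
tool_rot: [-3.141, -0.002, -0.052]
force: [-0.5, 0.1, 2.1]
width: 25.2
gripper_force: 60.7
```

Emit:
move_arm(targets="-1 0 0 -2 0 0 0; -1 0 0 -3.5 0 0 0; -1 0 0 -3.5 0 0 -0.7; -1 0 0 -3.5 0 0 0; -1 0 0 0 0 0 0")

```text
clock: 9.12
eef_pos: [638.1, 41.7, 201.2]
tool_rot: [-3.14, -0.013, -0.04]
force: [2.0, -0.5, -2.2]
width: 25.2
gripper_force: 60.4
```

```bash
sed -i 's/m\[120:400,270:370\]=g\[120:400,270:370\]/m[270:330,305:333]=g[270:330,305:333]/' held.py; python3 held.py; python3 go.py 464.6 102.6 200 -2.3
```

```text
4 [[319.1, 278.5], [318.9, 291.9], [318.8, 305.5], [319.1, 317.9]]
tcp [636.3  42.  197.9] led-tcp [-3.1  0.4 35. ] clock 9.1667
pos [636.3  42.  197.9] rpy [-179.94   -0.51   -2.31] w 25.0 F [ 0.3 -0.2 -2.3] t 9.1667
tool shift cm [-17.4   -5.36  -0.36] turn deg [-0.1 -0.5 -0. ]
```

Emit:
move_arm(targets="-1 -2 -0.6 0 0 0 0; -1 -3.5 -1.1 0 0 0 0; -1 -3.5 -1.1 0 0 0 0; -1 -3.5 -1.1 0 0 0 0; -1 -3.3 -1 0 0 0 0")

```text
clock: 9.58
eef_pos: [474.3, 98.2, 192.2]
tool_rot: [3.141, 0.003, -0.04]
force: [0.2, 0.6, -2.9]
width: 25.5
gripper_force: 60.1
```

Emit:
move_arm(targets="-1 -1.1 -0.43 0 0 0 0; -1 0 0 0 0 0 0; -1 0 0 2.5 0 0 0; -1 0 0 3.5 0 0 0; -1 0 0 2.4 0 0 0")

```text
clock: 10.0
eef_pos: [467.4, 102.3, 107.5]
tool_rot: [3.141, -0.001, -0.04]
force: [-0.2, 0.5, -3.6]
width: 25.3
gripper_force: 60.0
```

Emit:
move_arm(targets="-1 0 0 0.8 0 0 0; -1 0 0 0 0 0 0; -1 0 0 0 0 0 0; -1 0 0 0 0 0 0")

```text
clock: 10.33
eef_pos: [468.2, 102.2, 102.4]
tool_rot: [-3.141, -0.003, -0.041]
force: [-0.9, -0.4, -2.4]
width: 25.3
gripper_force: 60.0
```

```bash
python3 held.py; python3 go.py 467.7 102.3 59.6 -2.3
```

```text
4 [[319.0, 278.5], [318.6, 292.3], [318.5, 305.5], [319.0, 317.9]]
tcp [468.2 102.4 102.5] led-tcp [-1.9  0.6 35. ] clock 10.3833
pos [468.2 102.4 102.5] rpy [-1.7996e+02 -1.6000e-01 -2.3200e+00] w 25.3 F [-0.5  0.2 -2.7] t 10.3833
tool shift cm [-0.06  0.02  4.29] turn deg [-0.  -0.2 -0. ]
```

Emit:
move_arm(targets="-1 -0.1 0 1 0 0 0; -1 0 0 1 0 0 0; -1 0 0 1 0 0 0; -1 0 0 0.8 0 0 0; -1 0 0 0.2 0 0 0")

```text
clock: 10.8
eef_pos: [465.2, 102.4, 60.2]
tool_rot: [3.141, 0.002, -0.04]
force: [0.1, -0.1, -2.8]
width: 25.2
gripper_force: 60.2
```

Emit:
move_arm(targets="-1 0 0 0.1 0 0 0; -1 0 0 0.1 0 0 0; -1 0 0 0 0 0 0; -1 0 0 0 0 0 0")

```text
clock: 11.13
eef_pos: [465.8, 102.4, 59.6]
tool_rot: [-3.141, -0.0, -0.04]
force: [-0.7, 1.0, -0.2]
width: 25.6
gripper_force: 60.4
```

Floor contact as predicted (59.6). Release, lift, then to white at (626.0, −27.4), yaw −7°.

Emit:
move_arm(targets="0.1 0 0 0 0 0 0; 0.1 0 0 0 0 0 0; 0.1 0 0 0 0 0 0; 0.1 0 0 -1 0 0 0; 0.1 0 0 -3 0 0 0")

```text
clock: 11.55
eef_pos: [463.7, 102.1, 97.8]
tool_rot: [3.14, 0.006, -0.04]
force: [1.3, 0.3, 0.8]
width: 46.8
gripper_force: 0.0
```

Emit:
move_arm(targets="0.1 0 0 -4 0 0 0; 0.1 0 0 -4 0 0 0; 0.1 2 1.5 0 0 0 0; 0.1 3 2.2 0 0 0 0; 0.1 3 2.2 0 0 0 0")

```text
clock: 11.97
eef_pos: [544.3, 41.2, 181.4]
tool_rot: [-3.14, -0.002, -0.037]
force: [0.8, 0.5, -0.6]
width: 47.0
gripper_force: 0.0
```

Emit:
move_arm(targets="0.1 3 2.2 0 0 0 0; 0.1 3 2.2 0 0 0 0; 0.1 2.5 2.1 0 0 0 0; 0.1 0 0 0 0 0 4.7; 0.1 0 0 0 0 0 0")

```text
clock: 12.38
eef_pos: [626.4, -30.6, 179.8]
tool_rot: [3.14, -0.001, -0.128]
force: [-0.2, 1.1, -0.0]
width: 47.3
gripper_force: 0.0
```

Emit:
move_arm(targets="0.1 0 0 0 0 0 0; 0.1 0 0 0 0 0 0")

```text
clock: 12.55
eef_pos: [624.8, -26.6, 179.5]
tool_rot: [-3.141, 0.001, -0.119]
force: [-0.4, 0.3, 0.3]
width: 46.5
gripper_force: 0.0
```

```bash
python3 go.py 626 -27.4 67 -7;  python3 - <<'E'
from h import *
a=cam("side")["color"][150:270,220:400];b=cam("wrist")["color"]
cv2.imwrite("pics/p3.png",np.vstack([cv2.resize(a,(640,427)), b[170:343]])[:,:,::-1])
E
```

```text
pos [624.8 -26.6 179.5] rpy [-1.7995e+02  7.0000e-02 -6.8200e+00] w 46.5 F [-0.4  0.3  0.3] t 12.55
tool shift cm [ 0.14  0.07 11.24] turn deg [-0.1  0.1  0.2]
```

View pics/p3.png

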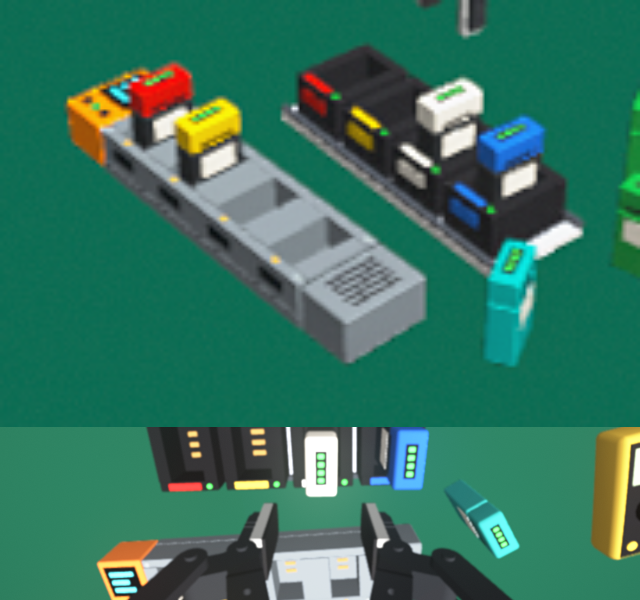

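Red and yellow both stand upright in the first two pockets. White (321,465) is between the fingers; grip it.

Emit:
move_arm(targets="0.1 0.1 0 3 0 0 0; 0.1 0 0 3 0 0 0; 0.1 0 0 2.5 0 0 0; 0.1 0 0 1.7 0 0 0; 0.1 0 0 1 0 0 0")

```text
clock: 13.07
eef_pos: [624.9, -26.8, 65.2]
tool_rot: [-3.141, 0.004, -0.12]
force: [-0.9, 0.3, 0.2]
width: 46.4
gripper_force: 0.0
```

Emit:
move_arm(targets="0.1 0 0 0 0 0 0; -1 0 0 0 0 0 0; -1 0 0 0 0 0 0; -1 0 0 0 0 0 0; -1 0 0 0 0 0 0")

```text
clock: 13.48
eef_pos: [627.7, -28.1, 68.8]
tool_rot: [-3.141, -0.003, -0.122]
force: [0.7, -0.6, 3.2]
width: 25.4
gripper_force: 59.1
```

Emit:
move_arm(targets="-1 0 0 -2 0 0 0; -1 0 0 -3.5 0 0 0; -1 0 0 -3.5 0 0 -4.7; -1 0 0 -3.5 0 0 0; -1 0 0 0 0 0 0")

```text
clock: 13.9
eef_pos: [631.0, -29.5, 200.0]
tool_rot: [3.141, -0.013, -0.04]
force: [0.9, -0.0, -2.5]
width: 25.4
gripper_force: 60.4
```

```bash
python3 held.py; python3 go.py 461.8 32.6 200 -2.3
```

```text
4 [[318.8, 283.6], [319.0, 297.4], [319.4, 310.1], [319.0, 322.2]]
tcp [629.4 -28.9 196.8] led-tcp [-5.8  0.3 35. ] clock 13.95
pos [629.4 -28.9 196.8] rpy [-180.     -0.51   -2.31] w 25.0 F [ 0.3 -0.1 -2.6] t 13.95
tool shift cm [-16.99  -5.47  -0.47] turn deg [-0.  -0.5 -0. ]
```

Emit:
move_arm(targets="-1 -2 -0.6 0 0 0 0; -1 -3.5 -1.1 0 0 0 0; -1 -3.5 -1.1 0 0 0 0; -1 -3.5 -1.1 0 0 0 0; -1 -3.3 -1 0 0 0 0")

```text
clock: 14.37
eef_pos: [467.4, 27.8, 191.2]
tool_rot: [-3.142, 0.003, -0.04]
force: [0.0, 0.4, -3.0]
width: 25.4
gripper_force: 60.0
```

Emit:
move_arm(targets="-1 -0.55 -0.55 0 0 0 0; -1 0 0 0 0 0 0; -1 0 0 2.5 0 0 0; -1 0 0 3.5 0 0 0; -1 0 0 2.4 0 0 0")

```text
clock: 14.78
eef_pos: [466.2, 32.7, 106.4]
tool_rot: [3.141, -0.001, -0.04]
force: [0.3, -0.1, -4.2]
width: 25.0
gripper_force: 60.0
```

Emit:
move_arm(targets="-1 0 0 0.7 0 0 0; -1 0 0 0 0 0 0; -1 0 0 0 0 0 0; -1 0 0 0 0 0 0")

```text
clock: 15.12
eef_pos: [466.9, 32.5, 102.3]
tool_rot: [3.142, -0.003, -0.041]
force: [0.2, 0.3, -2.2]
width: 25.4
gripper_force: 59.9
```

```bash
python3 held.py; python3 go.py 466.8 32.3 58.8 -2.3
```

```text
4 [[318.6, 283.9], [319.5, 297.4], [319.4, 310.4], [319.1, 322.6]]
tcp [466.8  32.7 102.5] led-tcp [-4.7  0.5 35. ] clock 15.1667
pos [466.8  32.7 102.5] rpy [-1.7999e+02 -1.6000e-01 -2.3200e+00] w 25.4 F [ 0.8  0.1 -2. ] t 15.1667
tool shift cm [-0.02  0.04  4.37] turn deg [-0.  -0.2 -0. ]
```

Emit:
move_arm(targets="-1 0.1 0 1 0 0 0; -1 0 0 1 0 0 0; -1 0 0 1 0 0 0; -1 0 0 0.9 0 0 0; -1 0 0 0.2 0 0 0")

```text
clock: 15.58
eef_pos: [466.2, 32.9, 59.3]
tool_rot: [-3.142, 0.001, -0.04]
force: [0.7, 0.3, -2.8]
width: 25.7
gripper_force: 61.2
```

Emit:
move_arm(targets="-1 0 0 0.1 0 0 0; -1 0 0 0.1 0 0 0; -1 0 0 0 0 0 0; -1 0 0 0 0 0 0")

```text
clock: 15.92
eef_pos: [466.8, 32.8, 58.7]
tool_rot: [-3.142, -0.001, -0.04]
force: [0.3, 0.1, -2.5]
width: 25.1
gripper_force: 61.4
```

Emit:
move_arm(targets="-1 0 0 0.1 0 0 0; -1 0 0 0 0 0 0; -1 0 0 0 0 0 0")

```text
clock: 16.17
eef_pos: [467.0, 32.8, 58.5]
tool_rot: [-3.141, -0.002, -0.04]
force: [-1.3, -0.8, 10.7]
width: 25.2
gripper_force: 63.1
```

Contact. Release, lift, then to blue at (623.4, −100.9), yaw −7°.

Emit:
move_arm(targets="0.1 0 0 0 0 0 0; 0.1 0 0 0 0 0 0; 0.1 0 0 0 0 0 0; 0.1 0 0 -1 0 0 0; 0.1 0 0 -3 0 0 0")

```text
clock: 16.58
eef_pos: [464.3, 32.7, 95.3]
tool_rot: [3.141, 0.006, -0.04]
force: [1.1, -0.6, 0.4]
width: 47.4
gripper_force: 0.0
```

Emit:
move_arm(targets="0.1 0 0 -4 0 0 0; 0.1 0 0 -4 0 0 0; 0.1 2 1.6 0 0 0 0; 0.1 3 2.3 0 0 0 0; 0.1 3 2.3 0 0 0 0")

```text
clock: 17.0
eef_pos: [545.0, -31.5, 178.5]
tool_rot: [-3.14, -0.002, -0.037]
force: [0.6, -0.3, 0.5]
width: 47.0
gripper_force: 0.0
```

Emit:
move_arm(targets="0.1 3 2.3 0 0 0 0; 0.1 3 2.3 0 0 0 0; 0.1 2.2 2 0 0 0 0; 0.1 0 0 0 0 0 4.7; 0.1 0 0 0 0 0 0")

```text
clock: 17.42
eef_pos: [623.7, -103.7, 176.7]
tool_rot: [3.14, 0.0, -0.127]
force: [0.1, 0.0, -0.6]
width: 46.8
gripper_force: 0.0
```

Emit:
move_arm(targets="0.1 0 0 0 0 0 0; 0.1 0 0 0 0 0 0")

```text
clock: 17.58
eef_pos: [622.4, -100.2, 176.9]
tool_rot: [-3.141, 0.001, -0.119]
force: [0.7, 0.3, 0.7]
width: 47.3
gripper_force: 0.0
```

```bash
python3 go.py 623.4 -100.9 67 -7;  python3 - <<'E'
from h import *
a=cam("side")["color"][150:270,220:400];b=cam("wrist")["color"]
cv2.imwrite("pics/p4.png",np.vstack([cv2.resize(a,(640,427)), b[170:343]])[:,:,::-1])
E
```

```text
pos [ 622.4 -100.2  176.9] rpy [-1.7994e+02  9.0000e-02 -6.8400e+00] w 47.3 F [0.7 0.3 0.7] t 17.5833
tool shift cm [ 0.12  0.07 10.99] turn deg [-0.1  0.1  0.2]
```

View pics/p4.png

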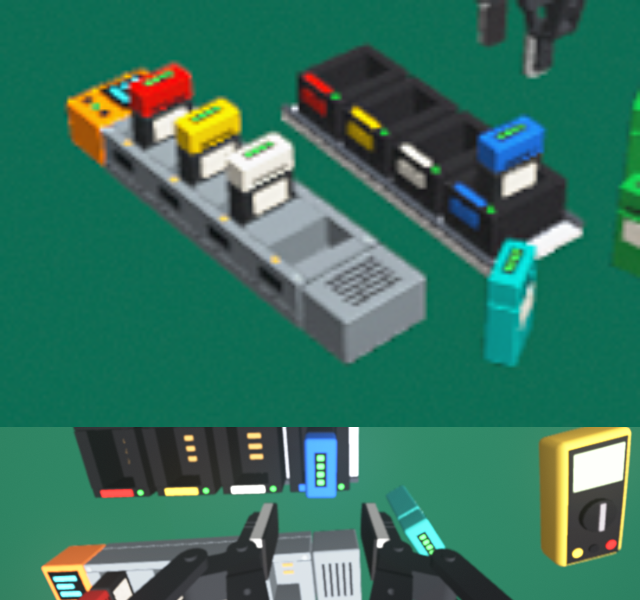

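Red, yellow and white are all upright in order. Blue (320,465) is between the fingers, and the turquoise look-alike (415,520) is well clear. Grip blue.

Emit:
move_arm(targets="0.1 0.1 0 3 0 0 0; 0.1 0 0 3 0 0 0; 0.1 0 0 2.3 0 0 0; 0.1 0 0 1.7 0 0 0; 0.1 0 0 0.9 0 0 0")

```text
clock: 18.1
eef_pos: [622.6, -100.3, 66.2]
tool_rot: [-3.141, 0.004, -0.12]
force: [-0.4, 0.3, -0.1]
width: 47.0
gripper_force: 0.0
```

Emit:
move_arm(targets="0.1 0 0 0 0 0 0; -1 0 0 0 0 0 0; -1 0 0 0 0 0 0; -1 0 0 0 0 0 0; -1 0 0 0 0 0 0")

```text
clock: 18.52
eef_pos: [625.1, -101.8, 69.7]
tool_rot: [-3.142, -0.002, -0.122]
force: [-0.1, 1.0, 2.9]
width: 25.2
gripper_force: 59.3
```

Emit:
move_arm(targets="-1 0 0 -2 0 0 0; -1 0 0 -3.5 0 0 0; -1 0 0 -3.5 0 0 -4.7; -1 0 0 -3.5 0 0 0; -1 0 0 0 0 0 0")

```text
clock: 18.93
eef_pos: [628.4, -103.5, 201.1]
tool_rot: [3.14, -0.013, -0.04]
force: [1.4, -1.1, -1.2]
width: 25.7
gripper_force: 59.5
```

```bash
python3 held.py; python3 go.py 459 -37.3 200 -2.3
```

```text
4 [[319.2, 283.0], [319.2, 296.9], [319.0, 309.8], [319.4, 321.1]]
tcp [ 626.9 -102.8  197.9] led-tcp [-5.6  0.1 35. ] clock 18.9833
pos [ 626.9 -102.8  197.9] rpy [179.94  -0.51  -2.32] w 25.4 F [ 0.9  0.7 -2.1] t 18.9833
tool shift cm [-17.03  -5.87  -0.37] turn deg [ 0.1 -0.5 -0. ]
```

Emit:
move_arm(targets="-1 -2 -0.7 0 0 0 0; -1 -3.5 -1.2 0 0 0 0; -1 -3.5 -1.2 0 0 0 0; -1 -3.5 -1.2 0 0 0 0; -1 -3.3 -1.1 0 0 0 0")

```text
clock: 19.4
eef_pos: [465.2, -40.4, 192.2]
tool_rot: [-3.141, 0.003, -0.04]
force: [-1.1, 0.3, -1.9]
width: 25.2
gripper_force: 59.3
```

Emit:
move_arm(targets="-1 -0.6 -0.4 0 0 0 0; -1 0 0 0 0 0 0; -1 0 0 2.5 0 0 0; -1 0 0 3.5 0 0 0; -1 0 0 2.4 0 0 0")

```text
clock: 19.82
eef_pos: [463.4, -37.3, 107.4]
tool_rot: [3.141, -0.001, -0.04]
force: [0.4, -0.2, -1.9]
width: 25.5
gripper_force: 59.4
```

Emit:
move_arm(targets="-1 0 0 0.7 0 0 0; -1 0 0 0 0 0 0; -1 0 0 0 0 0 0; -1 0 0 0 0 0 0")

```text
clock: 20.15
eef_pos: [464.0, -37.7, 103.3]
tool_rot: [3.141, -0.002, -0.041]
force: [0.7, -0.1, -1.7]
width: 25.4
gripper_force: 59.3
```

```bash
python3 held.py; python3 go.py 463.7 -37.6 59.7 -2.3
```

```text
4 [[319.0, 282.8], [318.8, 296.4], [319.0, 309.5], [319.0, 321.9]]
tcp [464.  -37.5 103.5] led-tcp [-4.2  0.7 35. ] clock 20.2
pos [464.  -37.5 103.5] rpy [ 1.7999e+02 -1.6000e-01 -2.3100e+00] w 25.6 F [ 0.8 -0.2 -2.6] t 20.2
tool shift cm [-0.04  0.01  4.38] turn deg [ 0.  -0.2 -0. ]
```

Emit:
move_arm(targets="-1 0 0 1 0 0 0; -1 0 0 1 0 0 0; -1 0 0 1 0 0 0; -1 0 0 0.9 0 0 0; -1 0 0 0.2 0 0 0")

```text
clock: 20.62
eef_pos: [462.9, -37.1, 61.1]
tool_rot: [-3.141, -0.0, -0.04]
force: [0.1, -0.6, -2.9]
width: 25.2
gripper_force: 59.4
```

Emit:
move_arm(targets="-1 0 0 0.1 0 0 0; -1 0 0 0.1 0 0 0; -1 0 0 0 0 0 0; -1 0 0 0 0 0 0")

```text
clock: 20.95
eef_pos: [463.0, -37.2, 59.7]
tool_rot: [-3.142, -0.001, -0.04]
force: [-0.3, 0.2, -3.1]
width: 25.1
gripper_force: 59.5
```

Emit:
move_arm(targets="-1 0 0 0.1 0 0 0; -1 0 0 0 0 0 0; -1 0 0 0 0 0 0")

```text
clock: 21.2
eef_pos: [463.0, -37.2, 59.6]
tool_rot: [-3.141, -0.001, -0.04]
force: [-2.5, -0.1, 12.0]
width: 25.4
gripper_force: 61.1
```

Contact. Release, lift clear, and look.

Emit:
move_arm(targets="0.1 0 0 0 0 0 0; 0.1 0 0 0 0 0 0; 0.1 0 0 0 0 0 0; 0.1 0 0 -1 0 0 0; 0.1 0 0 -3 0 0 0")

```text
clock: 21.62
eef_pos: [460.5, -37.0, 96.3]
tool_rot: [-3.142, 0.006, -0.04]
force: [-0.1, -0.1, 0.0]
width: 46.8
gripper_force: 0.0
```

Emit:
move_arm(targets="0.1 0 0 -4 0 0 0; 0.1 0 0 -4 0 0 0; 0.1 0 0 -4 0 0 0; 0.1 2 2 0 0 0 0; 0.1 0 0 0 0 0 0")

```text
clock: 22.03
eef_pos: [486.8, -60.6, 221.5]
tool_rot: [3.139, -0.011, -0.04]
force: [0.1, -0.7, -0.2]
width: 46.9
gripper_force: 0.0
```

```bash
python3 - <<'E'
from h import *
S=cam("side");a=S["color"][150:270,220:400];b=cam("scene")["color"][160:250,240:420]
cv2.imwrite("pics/p5.png",np.vstack([cv2.resize(a,(560,373)),cv2.resize(b,(560,227))])[:600,:,::-1])
g=cv2.inRange(cv2.cvtColor(S["color"].copy(),cv2.COLOR_RGB2HSV),(50,100,110),(75,255,255))
# where LED centres should be if seated (top z=97)
for y in (105,35,-35,-105):
    P=np.array([463.2+.0401*y,67.4+.9992*y,97]); u=proj(S,[P])[0]; print(u.round(1), onplane(S,[u],97).round(1)[0])
    m=np.zeros_like(g);i,j=int(u[1]),int(u[0]);m[i-5:i+6,j-8:j+9]=g[i-5:i+6,j-8:j+9];v,x=np.nonzero(m)
    if len(v): print("  led",x.mean().round(1),v.mean().round(1),onplane(S,[[x.mean(),v.mean()]],97).round(1)[0])
E
```

```text
[263.1 171.8] [467.4 172.3  97. ]
  led 264.9 171.2 [473.4 171.2  97. ]
[276.5 181.7] [464.6 102.4  97. ]
  led 277.3 181.2 [467.9 102.5  97. ]
[290.8 192.1] [461.8  32.4  97. ]
  led 292.5 191.5 [467.4  31.3  97. ]
[306.  203.2] [459.  -37.5  97. ]
  led 306.9 202.9 [461.9 -38.2  97. ]
```

View pics/p5.png

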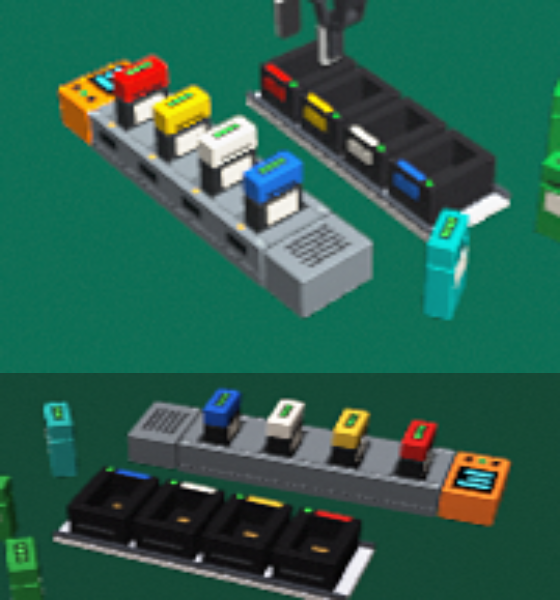

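All four packs stand upright at seated height, in the order red, yellow, white, blue from the orange head. The docks are empty and the bystanders were never approached. Handing in.

Emit:
move_arm(targets="0.1 0 0 0 0 0 0; 0.1 0 0 0 0 0 0; 0.1 0 0 0 0 0 0")

```text
clock: 22.38
eef_pos: [480.9, -57.6, 217.5]
tool_rot: [-3.141, 0.002, -0.04]
force: [-0.3, 0.5, 0.3]
width: 47.1
gripper_force: 0.0
```

```bash
python3 -c "
from cell import order
print(order.finish_job())"
```

```text
the job is handed in; nothing more can be done
None
```

The job is handed in at 22 s: all four packs stand upright on their pocket floors in the analyser, in order red, yellow, white, blue from the orange head; no verdict was returned.

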